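# Lock the laser's beam shutter

## Robot

A 6-joint arm with a two-finger parallel gripper is mounted at the origin on the work surface. World frame = base frame: x ahead of the robot, y to its left, z up, the work surface at z = 0. Lengths are in mm, angles in rad, forces in N, time in s.
With the tool pointing down it reaches from about 350 to 875 mm from the base axis. Payload 4.2 kg.
Tool frame: the origin (TCP) lies on the centre line of the jaws, within the pads' length; the fingertips stand 25 mm ahead of it and the grasp point (between the pads) lies 6 mm ahead of it; z points along the fingers, y is the direction in which the jaws open and shut (so a half turn about z gives the same grasp; the last joint's range is limited). The gripper opens to 85 mm and grips with 20 to 120 N. Pads are 22 mm wide; open, the fingers measure 114 mm over their backs; the gripper's body (76 mm by 85 mm) begins 54 mm behind the grasp point. The pads swing forward as they close: fully open they stand 13 mm farther back than shut.
Start: joints at [1.605, 0.385, 0.008, 0, -1.194, -0.259], TCP at [139.288, 609.26, 256.312] pointing down, gripper open.
Joint ranges: [-3.14, 3.14], [-1.21, 2.06], [-1.07, 1.41], [-3.16, 2.05], [-2.99, -0.16], [-3.1, 3.1]. Speed limits (rad/s): [2.79, 2.79, 3.14, 3.14, 3.14, 3.14].

## Interface

Orientations are given as a unit quaternion [x, y, z, w].
In Python, from bench import arm gives the robot as it stands.
- The arm moves only by the tool drive_tool, never from a script. Its argument "plan" is a list of rows, each a list of 2 entries, a list of its own where there are three numbers: the shift along the tool's x, y, z in m, then the turn about the tool's z in degrees. A call has 1 to 12 rows; each row shifts and turns the commanded pose from where the row before left it, along the tool's axes as they then stand; what a row does not reach is not made up. A row lasts 1/8 s, in which the tool goes at most 62.5 mm and 10.7 degrees, less where a joint would pass 70% of its speed; a pose out of reach is approached as far as the arm can. A call with a gripper value outside its range is refused whole. "fingers" is the closure, from -1 (fully open) to 1 (shut), so that 0 is half open, set as the call begins (left out, the last holds). The fingers move at their own pace and stop on an object; the grip force is fixed at half the most. Time passes only in rows, so rows that do not move let the fingers close. It gives the time, the measured TCP pose, the force and the opening at its end, in the units of the state.
- arm.read_state(): the state, without advancing time (a new reading comes with each control period).
- arm.get_image(name): name is "side" or "top"; returns a dict with "image" (480x640x3 uint8, red, green, blue), "K" (3x3 intrinsics, pixels), "R" (3x3) and "t" (3): a world point X has camera coordinates R X + t. Camera axes: x right, y down, z forward; pixel columns grow to the right and rows downward; lengths in mm; the calibration is good to about 2 mm. A picture is of the moment at which its call begins. There is no depth.
- arm.job_done(): hands the job in, once; it reports no verdict.
The state is a dict: "clock": time; "joints": joint angles; "joint_vel": joint speeds; "joint_efforts": joint torques, N m; "position": TCP position; "ee_rot": TCP orientation; "contact_force": force on the tool from outside, world axes, zero at the start; "wrist_torque": the same for the moment, N m; "gripper_width": finger opening in mm.
Only numpy, scipy, OpenCV 4.12 (cv2) and the standard library are available. Lean on these libraries where they do the work, as an engineer would, in place of code of your own. Each camera call takes 0.05 s, during which the arm holds its last target.

## Task

Lock the laser's beam shutter: with a fingertip, push on a wing of the slotted disc to turn it until its slot lines up with the locking bar, then push the bar by its end plate through the disc until it is fully home against the stops. Only push: do not grip the wings or the plate, do not lift the bar, and leave the other things on the bench where they are.

Things in the scene. Friction and masses are not known exactly. Their poses are not given: they have to be found in the camera images.
- shutter: Fixed shutter unit: black box with the disc on top, a guide with an open channel on its -y side, a keeper (short channel, walls to z 66 mm, y 43 to 61 mm) on its +y side, a white laser head (95 mm wide, top z 100 mm) from x = 80 to 350 mm. Origin: on the table below the disc's axis; z up; the bar line runs along y through the axis. Place and yaw vary.
- guide_stop (a point): Disc end of the guide, centre of the channel floor, at (0, -42, 52.5) mm in the unit; axes as the unit's. The guide reaches from y -165 to -42 mm, 28 mm wide; channel 14 mm wide, walls to z 61.5 mm. Two stop cheeks here (y -48 to -42 mm, 7 to 18 mm each side of the bar line, up to z 70 mm) stop the bar's plate.
- disc_axis (a point): Centre of the disc's top, z 66 mm above the table; axes as the unit's (it does not turn). The metal disc is 76 mm across; a slot 18 mm wide with flared mouths and floor at z 52 mm cuts right across its top. Two flat upright wings stand on it, one each side of the slot and square to it: 8 mm thick, 14 to 40 mm off the axis, z 66 to 96 mm.
- disc (a joint): Turn of the disc about its upright axis, rad, positive counter-clockwise from above. At 0 and at 3.14 the slot lies along the bar line and the wings along the unit's x; at 1.57 the slot lies across. Starts at 0.4 to 2.74; either line-up will do. Stops at -0.35 and 3.49. A little stiff (0.05 N m, about 2 N at a wing); stays where it is left.
- wing_tip (a point): Mid-height of the outer end of one wing, 40 mm off the disc's axis, z 81 mm. Its x axis points outwards along the wing, turned by the joint value counter-clockwise from the unit's x. The other wing is opposite.
- bar: Loose steel locking bar lying in the channel: 12 x 12 mm, 108 mm long along its y, round nose at +y towards the disc. Origin: centre of its underside, z 52.5 mm. About 0.2 kg, slides at 1 to 2 N. Starts with its origin at y -113 to -98 mm in the unit, nose short of the disc; fully home the origin is at y -4 mm, nose in the keeper. The disc's solid top blocks it unless lined up.
- bar_nose (a point): Foremost point of the bar, mid-height, 54 mm in +y from its origin.
- bar_plate (a point): Middle of the rear (-y) face, the face to push, of the bar's upright end plate: 40 mm wide in x, 10 mm thick in y, z 62.5 to 97.5 mm above the table. 54 mm in -y from the bar's origin. Its front face meets the stop cheeks when the bar is fully home.
- lens_post: loose lens in a round black mount on a metal post with a round foot, 80 mm tall; bystander, to be left alone. Origin: centre of its underside.
- beaker: loose open glass beaker, 54 mm across, 60 mm tall; bystander, to be left alone. Origin: centre of its underside.
- driver: loose screwdriver lying on the table, 150 mm long; bystander, to be left alone. Origin: centre of its underside.
- post_clamp: loose metal post clamp, 50 x 26 mm foot, 44 mm tall; bystander, to be left alone. Origin: centre of its underside.
- lens_jar: loose white jar with black cap, 44 mm across, 55 mm tall; bystander, to be left alone. Origin: centre of its underside.
- mouse: loose black computer mouse, 100 x 60 x 33 mm; bystander, to be left alone. Origin: centre of its underside.
- filter_case: loose flat grey case, 90 x 70 x 22 mm; bystander, to be left alone. Origin: centre of its underside.
Mind the look-alikes: they are no part of the job. What is shaped like the bar but red is not meant.

How it is judged:
By the outcome, as a careful person would: the job done as asked, in the order asked, and still so for the second after the job is handed in, with the robot touching nothing.
It also fails if it takes over 48 s, if anything falls off the work surface, if the arm or the gripper's body presses on something with over 40 N, if the wrist force passes 120 N, or if a joint passes its speed limit or range.

## Working session

There is one attempt and no reset: what is moved stays moved. The work goes in short steps, Python scripts to look and compute and a tool call to move; the robot and the scene stay as the last step left them, time stands still between calls to the robot, and variables do not carry over. Pictures are saved under pics/ and viewed, and the job is handed in when it is done.

Besides the shell and the picture viewer there is one more tool, called as name(argument=value, ...), one argument or row to a line, values as JSON. drive_tool: Moves the arm, as the interface text tells. Its arguments: {"type":"object","properties":{"plan":{"type":"array"},"fingers":{"type":"number"}},"required":["plan"]}

```bash
mkdir -p pics
cat > h.py <<'E'
import numpy as np,cv2
from bench import arm
def snap(n,f):
    d=arm.get_image(n); cv2.imwrite(f'pics/{f}.png',d['image'][:,:,::-1]); np.savez(f'pics/{f}.npz',K=d['K'],R=d['R'],t=d['t']); return d
def ld(f):
    d=np.load(f'pics/{f}.npz'); return cv2.imread(f'pics/{f}.png'),d['K'],d['R'],d['t'].ravel()
def onz(f,u,v,z):
    _,K,R,t=ld(f); C=-R.T@t; r=R.T@np.linalg.solve(K,[u,v,1.]); return C+r*(z-C[2])/r[2]
def proj(f,X):
    _,K,R,t=ld(f); p=K@(R@np.asarray(X,float)+t); return p[:2]/p[2]
def tri(f1,p1,f2,p2):
    A=[];b=[]
    for f,p in((f1,p1),(f2,p2)):
        _,K,R,t=ld(f);C=-R.T@t;r=R.T@np.linalg.solve(K,[*p,1.]);r/=np.linalg.norm(r);M=np.eye(3)-np.outer(r,r);A.append(M);b.append(M@C)
    return np.linalg.lstsq(np.vstack(A),np.hstack(b),rcond=None)[0]
E
python3 - <<'E'
from h import *
for n in('side','top'):
    d=snap(n,n+'0'); print(n,-d['R'].T@np.ravel(d['t']),d['K'][0,0])
print(arm.read_state())
E
```

```text
side [245.06721988 788.49934367 692.42454676] 470.20186317330797
top [403.61121367  15.19514472 887.64511076] 436.2262700486738
{'clock': 0.1, 'joints': array([ 1.60463950e+00,  3.85508517e-01,  6.75518049e-03, -4.24721340e-04,
       -1.19398129e+00, -2.58596563e-01]), 'joint_vel': array([ 1.26347526e-04, -2.65472060e-03,  3.14779546e-03,  1.31187457e-03,
       -1.09182078e-04,  7.17754384e-05]), 'joint_efforts': array([-1.99205468e-03, -3.93317699e+01,  1.88928795e+01,  4.19789225e+00,
       -2.57249252e-03,  4.36870423e-06]), 'position': array([139.17120556, 608.82911254, 255.31215562]), 'ee_rot': array([ 9.93683108e-01, -1.12218100e-01, -5.40749537e-05,  9.87567491e-04]), 'contact_force': array([0.12560424, 0.12486543, 0.17164436]), 'wrist_torque': array([-0.04856371,  0.01751492,  0.00620176]), 'gripper_width': 85.35267893330615}
```

View pics/top0.png

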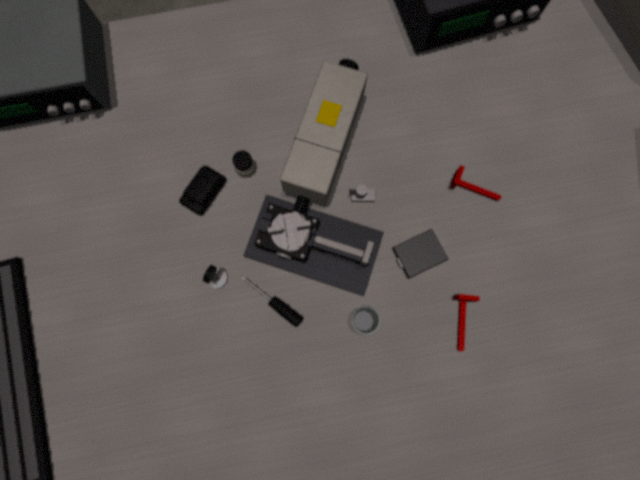

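View pics/side0.png

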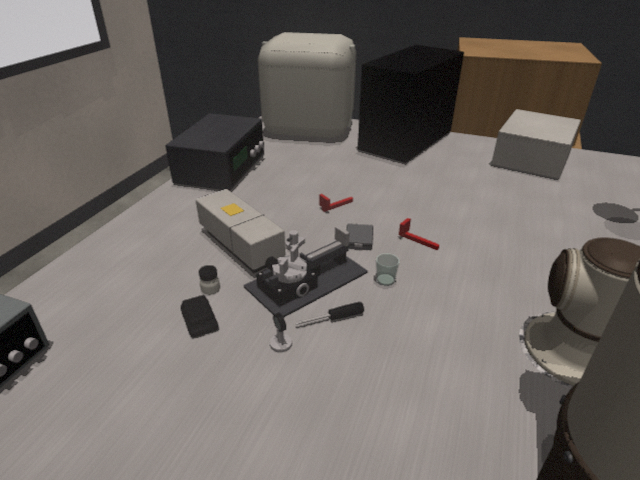

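The top view shows the shutter disc at about (291,231), the bar at (340,247) and its plate at (369,252). In the side view the disc is at (291,268) and the plate at (342,236). The only look-alikes are the two red T-bars, at top (475,185) and (463,320), and I rule them out by colour. Next I take close crops.

Run:
```python
from h import *
a=ld('top0')[0][185:305,235:395]; cv2.imwrite('pics/tc0.png',cv2.convertScaleAbs(cv2.resize(a,None,fx=5,fy=5,interpolation=cv2.INTER_CUBIC),alpha=1.6))
a=ld('side0')[0][215:315,230:390]; cv2.imwrite('pics/sc0.png',cv2.convertScaleAbs(cv2.resize(a,None,fx=5,fy=5,interpolation=cv2.INTER_CUBIC),alpha=1.3))
for p in [(291,231),(369,252),(335,70)]: print(onz('top0',*p,66))
```

```text
[603.13158338  30.46871665  66.        ]
[ 532.83598549 -108.12869691   66.        ]
[ 926.07093477 -124.74405402   66.        ]
```

View pics/tc0.png

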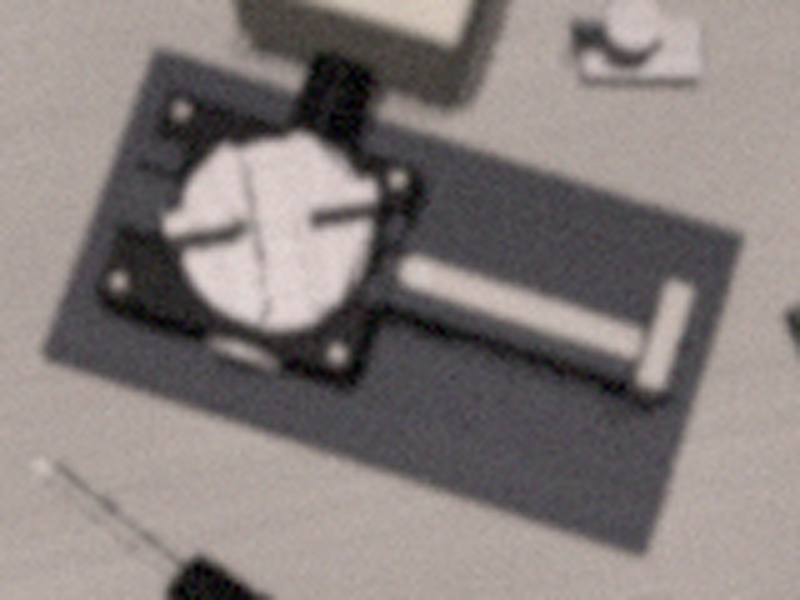

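View pics/sc0.png

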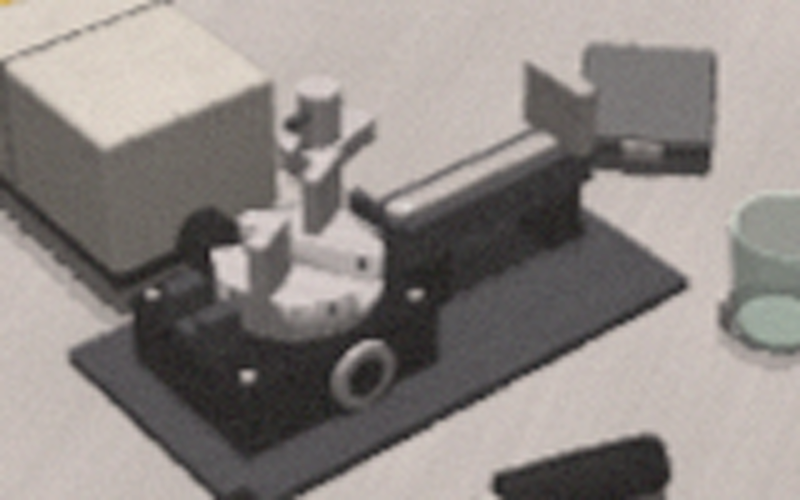

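Run:
```python
from h import *
def T(x,y,z): return onz('top0',235+(x+.5)/5-.5,185+(y+.5)/5-.5,z)[:2]
def S(x,y): return (230+(x+.5)/5-.5,215+(y+.5)/5-.5)
def TT(x,y): return (235+(x+.5)/5-.5,185+(y+.5)/5-.5)
ang=lambda v:np.degrees(np.arctan2(v[1],v[0]))
B=[T(*p,8) for p in[(155,48),(742,238),(645,552),(45,355)]]
print('base yaw',ang(B[0]-B[1])-90,ang(B[3]-B[2])-90,ang(B[0]-B[3]),ang(B[1]-B[2]), 'dims',np.linalg.norm(B[0]-B[1]),np.linalg.norm(B[0]-B[3]))
bo=[(180,110),(398,180),(337,352),(118,280)]
b=[T(*p,50) for p in bo]; print('bolts ctr',np.mean(b,0),'yaw',ang(b[0]-b[1])-90,ang(b[3]-b[2])-90,ang(b[0]-b[3]),ang(b[1]-b[2]))
# triangulate bolts: side (248,376) (415,295) (152,293)
for t,s in(((118,280),(248,376)),((337,352),(415,295)),((180,110),(152,293))): print('bolt',tri('top0',TT(*t),'side0',S(*s)))
print('bar',T(405,270,64.5),T(640,342,64.5),'yaw',ang(T(405,270,64.5)-T(640,342,64.5))-90)
print('plate ends',tri('top0',TT(696,284),'side0',S(527,63)),tri('top0',TT(660,392),'side0',S(595,95)))
d=[T(175,235,66),T(380,205,66)]; print('wing dir',ang(d[1]-d[0]))
print('slot edge',ang(T(250,150,66)-T(265,320,66)))
```

```text
base yaw -30.068219693518287 -29.679239362747047 -29.081577957219316 -29.830699145825644 dims 258.51319332775114 137.9486243051041
bolts ctr [609.83627648  39.83982092] yaw -29.830941475436802 -29.880822279537135 -29.635798318391476 -30.332512015701692
bolt [600.34079965  97.43184751  48.62062184]
bolt [555.10278296  18.48024635  47.65920178]
bolt [663.92630857  61.27834247  49.37061031]
bar [579.21777231 -13.25859289] [533.61211254 -95.9147055 ] yaw -28.887797262370256
plate ends [ 548.24003211 -117.24467276   91.18162905] [508.78117243 -94.78189013  96.11129764]
wing dir -92.93175671995826
slot edge -5.669729972741733
```

drive_tool(
  plan=[
    [[0, 0, 0], 8.4],
    [[0, 0, 0], 8.5],
    [[0.045, 0.0203, 0], 0],
    [[0.045, 0.0203, 0], 0],
    [[0.045, 0.0203, 0], 0],
    [[0.045, 0.0203, 0], 0],
    [[0.045, 0.0203, 0], 0],
    [[0.045, 0.0203, 0], 0],
    [[0.045, 0.0203, 0], 0],
    [[0.045, 0.0203, 0], 0],
    [[0.045, 0.0203, 0], 0],
    [[0.045, 0.0203, 0], 0],
  ],
  fingers=1,
)

```text
clock: 1.6
position: [429.6, 208.1, 256.2]
ee_rot: [0.966, -0.257, -0.0, 0.0]
contact_force: [0.4, -0.2, 0.8]
gripper_width: -0.0
```

drive_tool(
  plan=[
    [[0.0452, 0.0202, 0], 0],
    [[0.0452, 0.0202, 0], 0],
    [[0.0452, 0.0202, 0], 0],
    [[0.0452, 0.0202, 0], 0],
    [[0.0452, 0.0202, 0], 0],
    [[0, 0, 0.05], 0],
    [[0, 0, 0.05], 0],
    [[0, 0, 0], 0],
  ],
)

```text
clock: 2.6
position: [572.1, 8.7, 152.2]
ee_rot: [0.966, -0.257, -0.005, 0.002]
contact_force: [-0.0, -1.0, -0.1]
gripper_width: -0.2
```

```bash
cat > look.py <<'E'
import sys
from h import *
k=sys.argv[1]
U=(610,40);yw=np.radians(-29.8)
s=arm.read_state();p=s['position']; d=p[:2]-U; c,q=np.cos(yw),np.sin(yw)
print('clock',s['clock'],'unit TCP',d@[c,q],d@[-q,c],p[2],'F',s['contact_force'])
snap('top','top'+k);snap('side','side'+k)
a=ld('top'+k)[0][185:305,235:395]; a=cv2.convertScaleAbs(cv2.resize(a,None,fx=5,fy=5,interpolation=cv2.INTER_CUBIC),alpha=1.6)[:,:800]
b=ld('side'+k)[0][195:315,230:390]; b=cv2.convertScaleAbs(cv2.resize(b,None,fx=5,fy=5,interpolation=cv2.INTER_CUBIC),alpha=1.3)
cv2.imwrite(f'pics/tc{k}.png',a);cv2.imwrite(f'pics/sc{k}.png',b)
E
python3 look.py 1
```

```text
clock 2.6 unit TCP -17.32568509569517 -45.936474296210605 152.19231908037457 F [-0.00384067 -1.01532264 -0.08110866]
```

View pics/sc1.png

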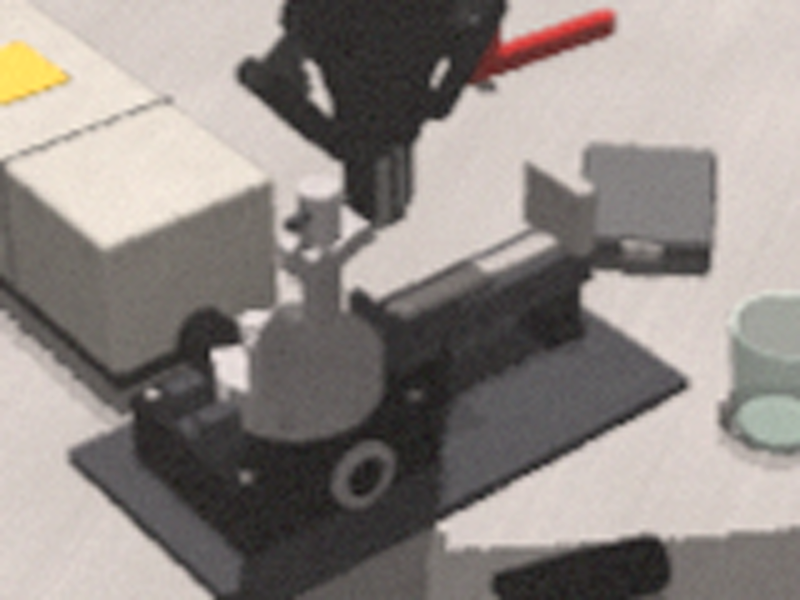

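View pics/tc1.png

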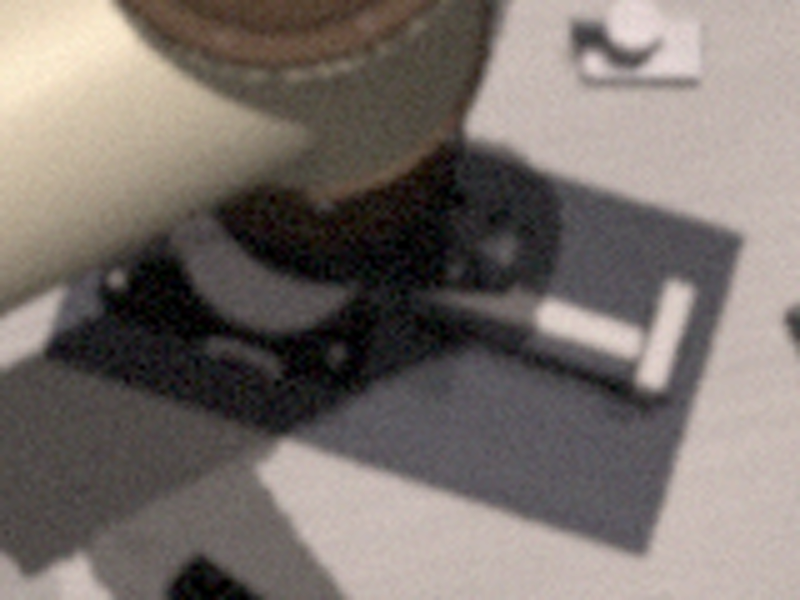

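Run:
```python
from h import *
p=arm.read_state()['position'];print(p)
for z in (20,25,30,35,40):
    q=proj('side1',[p[0],p[1],p[2]-z]); print(z,(q-[230,195])*5)
U=np.array([610,40]);yw=np.radians(-29.8);ex=np.array([np.cos(yw),np.sin(yw)]);ey=np.array([-ex[1],ex[0]])
for th in (105,110,115,120):
    a=np.radians(th);w=U+40*(np.cos(a)*ex+np.sin(a)*ey);w2=U-40*(np.cos(a)*ex+np.sin(a)*ey)
    print(th,(proj('side0',[*w,96])-[230,215])*5,(proj('side0',[*w2,96])-[230,215])*5,(proj('top0',[*w,96])-[235,185])*5,(proj('top0',[*w2,96])-[235,185])*5)
print((proj('top0',[*U,66])-[235,185])*5)
```

```text
[575.87630847   9.71911068 157.38901983]
20 [372.32511987 205.25581218]
25 [372.51160446 214.95219894]
30 [372.6970383  224.59395121]
35 [372.88143024 234.18152944]
40 [373.06478904 243.71538895]
105 [214.89682239 249.77917307] [331.41497066 162.66154502] [139.96678047 193.1694804 ] [353.17573087 205.10009943]
110 [221.4375645  252.50273763] [325.05045788 160.21449054] [139.58235434 202.22022296] [353.36837169 196.03846585]
115 [228.41481205 254.86275508] [318.33103215 158.10618144] [140.01147451 211.26371946] [352.74786283 187.01662372]
120 [235.77252316 256.83817345] [311.30491231 156.35000889] [141.25306035 220.2309401 ] [351.32109924 178.10294507]
[252.54482804 217.86129794]
```

```bash
cat > ov.py <<'E'
from h import *
import sys
def ov(U,yd,th,k='0',out='ov',by=None):
    U=np.array(U);yw=np.radians(yd);ex=np.array([np.cos(yw),np.sin(yw)]);ey=np.array([-ex[1],ex[0]])
    W=lambda x,y,z:[*(U+x*ex+y*ey),z]
    for n,o in(('top',(235,185)),('side',(230,195))):
        im=ld(n+k)[0][o[1]:o[1]+120,o[0]:o[0]+160]; im=cv2.convertScaleAbs(cv2.resize(im,None,fx=5,fy=5,interpolation=cv2.INTER_CUBIC),alpha=1.4)
        P=lambda X:tuple(int(v) for v in (proj(n+k,X)-o)*5+2)
        def pl(L,c,cl=True): cv2.polylines(im,[np.array([P(X) for X in L],np.int32)],cl,c,1)
        pl([W(38*np.cos(a),38*np.sin(a),66) for a in np.linspace(0,6.28,60)],(0,0,255))
        t=np.radians(th);c,s=np.cos(t),np.sin(t);R=lambda x,y,z:W(c*x-s*y,s*x+c*y,z)
        for sg in(1,-1): pl([R(sg*14,4,96),R(sg*40,4,96),R(sg*40,-4,96),R(sg*14,-4,96)],(0,160,0))
        pl([W(-18,-48,70),W(-7,-48,70),W(-7,-42,70),W(-18,-42,70)],(255,0,0)); pl([W(18,-48,70),W(7,-48,70),W(7,-42,70),W(18,-42,70)],(255,0,0))
        pl([W(-14,-165,61.5),W(14,-165,61.5)],(255,0,0)); 
        if by is not None: pl([W(-20,by-54,97.5),W(20,by-54,97.5),W(20,by-44,97.5),W(-20,by-44,97.5)],(255,0,255)); pl([W(-6,by-44,64.5),W(-6,by+48,64.5),W(6,by+48,64.5),W(6,by-44,64.5)],(255,0,255))
        cv2.imwrite(f'pics/{out}{n}.png',im)
E
python3 -c "
from ov import *
ov((602,29),-29.8,115,by=-99,out='ova')"
```

```text
(no output)
```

View pics/ovatop.png

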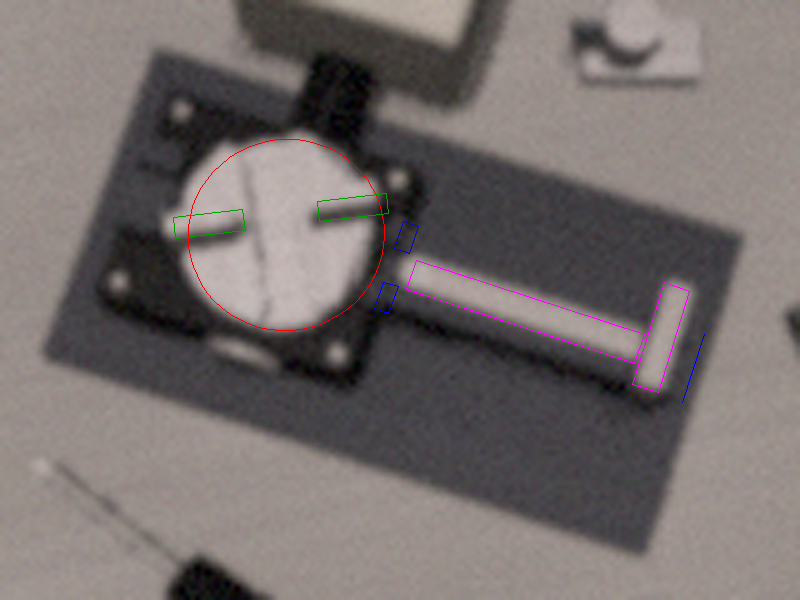

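View pics/ovaside.png

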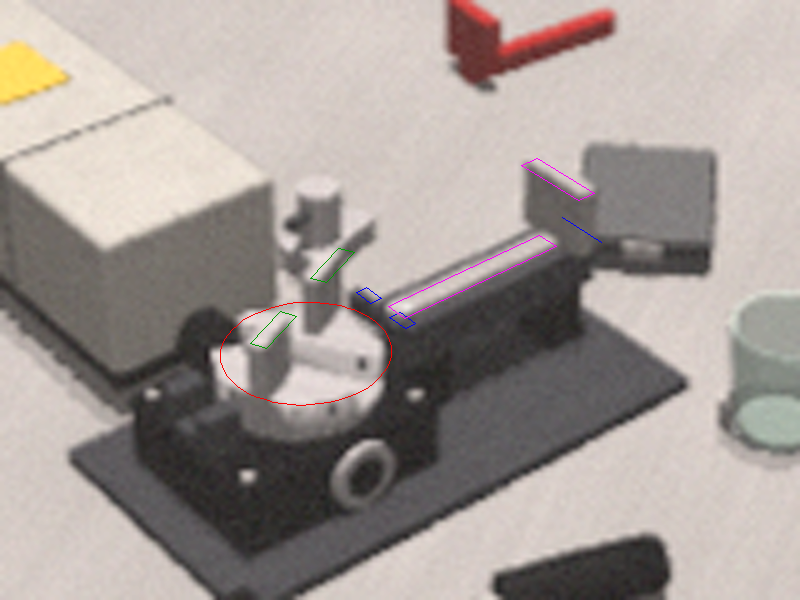

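```bash
python3 -c "
from ov import *
ov((604.5,32.5),-29.8,115,by=-103,out='ovb')
a=cv2.imread('pics/ovbtop.png');b=cv2.imread('pics/ovbside.png')
cv2.imwrite('pics/ovb.png',np.hstack([a[100:400,100:500],b[200:500,150:550]]))"
```

```text
(no output)
```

View pics/ovb.png

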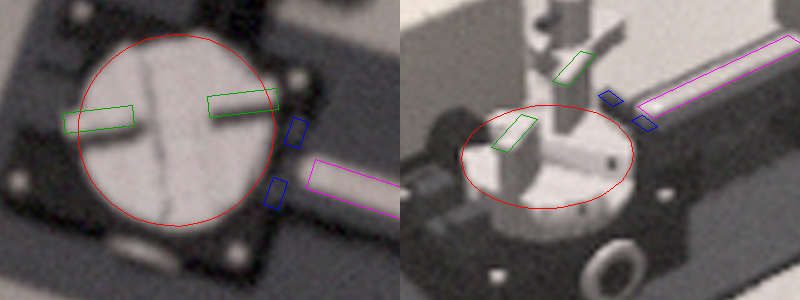

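drive_tool(
  plan=[
    [[0, 0.011, 0], 0],
    [[0, 0, 0.028], 0],
    [[0, 0, 0.027], 0],
    [[0, 0, 0], 0],
    [[0, 0, 0], 0],
  ],
)

```text
clock: 3.32
position: [570.7, 0.2, 103.4]
ee_rot: [0.966, -0.257, 0.002, -0.001]
contact_force: [0.2, -0.4, -0.0]
gripper_width: 0.3
```

```bash
sed -i 's/U=(610,40)/U=(604.5,32.5)/' look.py; python3 look.py 2
```

```text
clock 3.325 unit TCP -13.233758637063135 -44.81320076143338 103.43140412657675 F [ 0.19361713 -0.35732532 -0.02573018]
```

View pics/sc2.png

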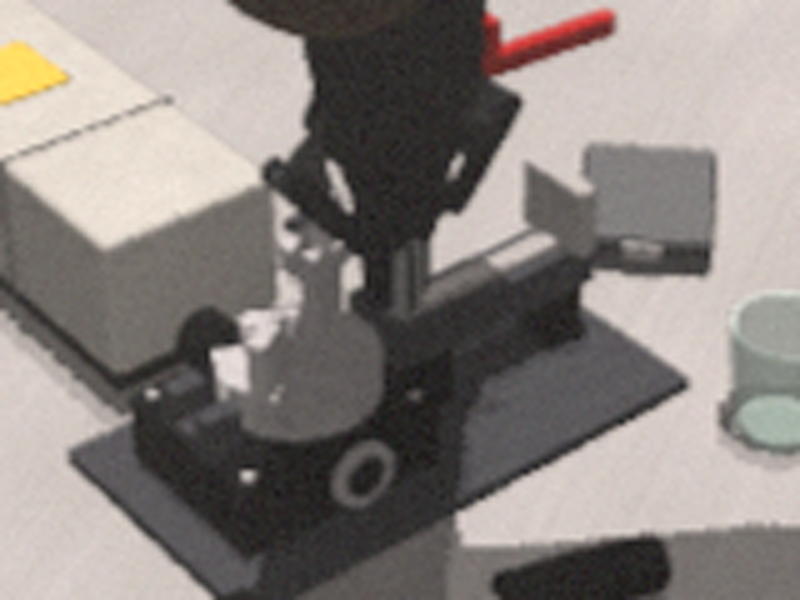

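drive_tool(
  plan=[
    [[0.009, -0.002, 0], 0],
    [[0.0047, -0.0041, 0], 0],
    [[0.0047, -0.0041, 0], 0],
    [[0.0047, -0.0041, 0], 0],
    [[0.0047, -0.0041, 0], 0],
    [[0.0047, -0.0041, 0], 0],
    [[0.003, -0.0026, 0], 0],
    [[0, 0, 0], 0],
    [[0, 0, 0], 0],
  ],
)

```text
clock: 4.55
position: [613.7, 4.5, 101.5]
ee_rot: [0.966, -0.257, 0.001, -0.0]
contact_force: [0.2, -0.2, -0.0]
gripper_width: -0.1
```

```bash
python3 look.py 3
```

```text
clock 4.55 unit TCP 21.871376396207147 -19.68784452993876 101.49440972230171 F [ 0.21301286 -0.18067052 -0.0342658 ]
```

View pics/sc3.png

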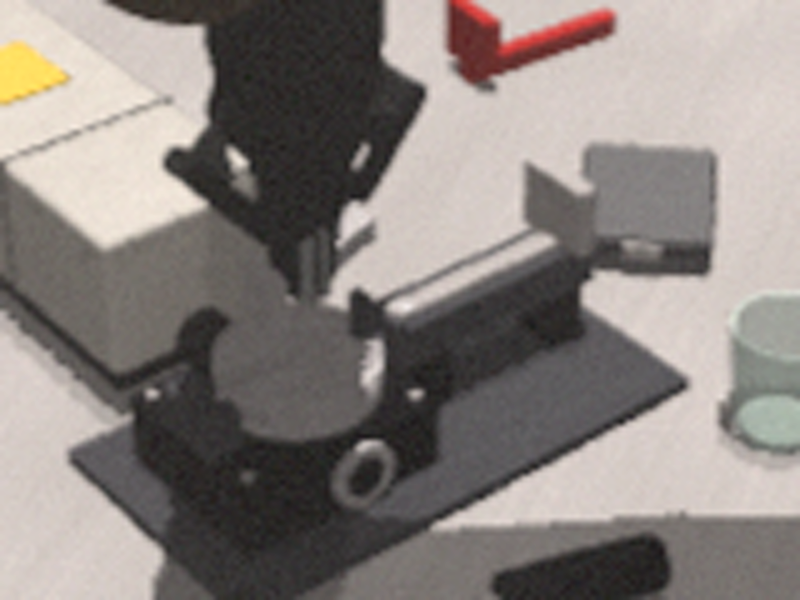

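drive_tool(
  plan=[
    [[0, 0.005, 0], 0],
    [[0, 0, -0.04], 0],
    [[0, 0, -0.04], 0],
    [[-0.011, 0.055, 0], 0],
    [[-0.011, 0.055, 0], 0],
    [[0, 0.055, 0], 0],
    [[0, 0, 0], 0],
    [[0, 0, 0], 0],
  ],
)

```text
clock: 5.65
position: [509.8, -132.5, 181.9]
ee_rot: [0.966, -0.257, 0.001, -0.0]
contact_force: [-0.1, -0.1, 0.2]
gripper_width: 0.1
```

```bash
python3 look.py 4; python3 -c "
from ov import *
ov((604.5,32.5),-29.8,180,k='4',by=-103,out='ov4')"
```

```text
clock 5.65 unit TCP -0.18126963287803158 -190.281045334111 181.8591057085216 F [-0.06628238 -0.08908261  0.16400747]
```

View pics/ov4side.png

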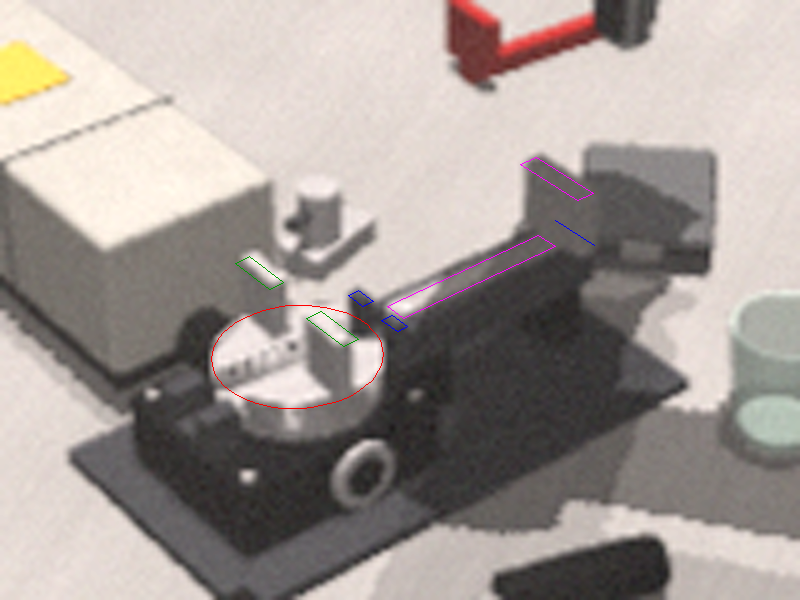

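View pics/tc4.png

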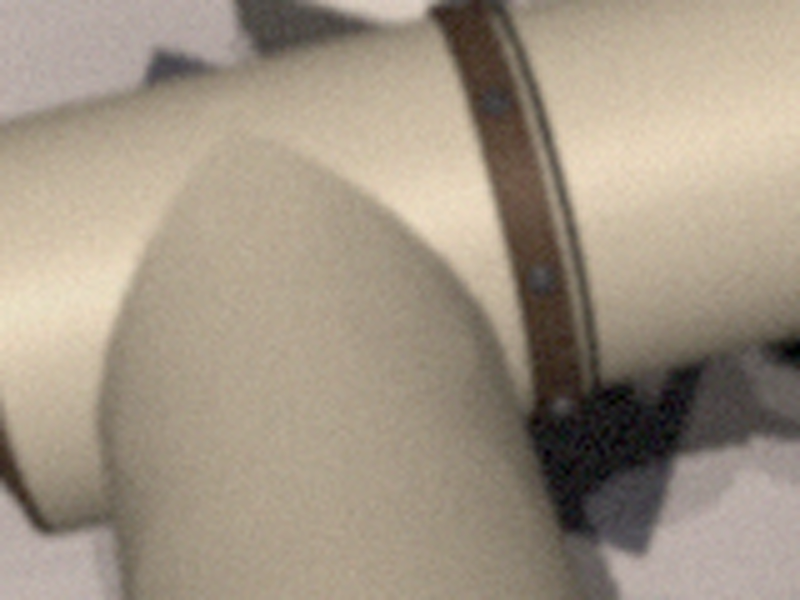

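Run:
```python
from h import *
a=ld('side4')[0][240:290,268:318]
cv2.imwrite('pics/z4.png',cv2.convertScaleAbs(cv2.resize(a,None,fx=12,fy=12,interpolation=cv2.INTER_CUBIC),alpha=1.1))
```

```text
(no output)
```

View pics/z4.png

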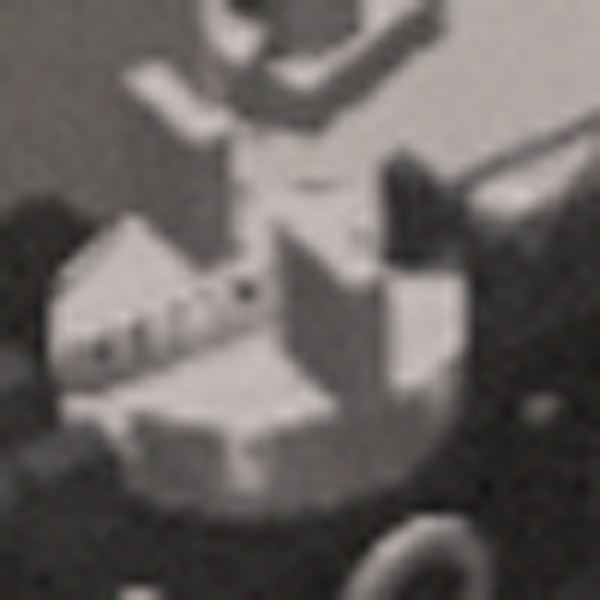

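Run:
```python
from h import *
f=lambda x,y,z:onz('side4',268+(x+.5)/12-.5,240+(y+.5)/12-.5,z)[:2]
ang=lambda v:np.degrees(np.arctan2(v[1],v[0]))
U=np.array([604.5,32.5]);yw=np.radians(-29.8);ex=np.array([np.cos(yw),np.sin(yw)]);ey=np.array([-ex[1],ex[0]])
for a,b,z in [((125,80),(385,290),96),((275,225),(385,290),96),((125,80),(195,140),96),((60,350),(270,270),66),((60,390),(275,320),52)]:
    p,q=f(*a,z),f(*b,z); print(ang(q-p)+29.8, [ (round((w-U)@ex,1),round((w-U)@ey,1)) for w in(p,q)])
p,q=f(*a,z),f(*b,z)
for x,y,z in [(-40,4,96),(-14,4,96),(14,4,96),(40,4,96),(9,36,66),(9,-36,66),(9,36,52),(9,-36,52)]:
    w=U+x*ex+y*ey; print(x,y,z,(proj('side4',[*w,z])-[268,240])*12+5.5)
```

```text
178.5151177632389 [(np.float64(41.4), np.float64(-0.7)), (np.float64(-41.4), np.float64(1.4))]
187.0691967454597 [(np.float64(-13.3), np.float64(4.9)), (np.float64(-41.4), np.float64(1.4))]
177.03165817258943 [(np.float64(41.4), np.float64(-0.7)), (np.float64(17.4), np.float64(0.5))]
-95.62392698295403 [(np.float64(14.1), np.float64(34.9)), (np.float64(9.7), np.float64(-9.6))]
-100.05496879572927 [(np.float64(19.6), np.float64(32.0)), (np.float64(11.9), np.float64(-11.8))]
-40 4 96 [368.83783198 291.88287465]
-14 4 96 [281.44034551 224.86957474]
14 4 96 [190.44825963 155.10006321]
40 4 96 [108.71966235  92.43346693]
9 36 66 [ 70.69129969 365.3894515 ]
9 -36 66 [384.57296199 219.3798494 ]
9 36 52 [ 74.79263037 425.88665006]
9 -36 52 [386.19097729 278.86996006]
```

drive_tool(
  plan=[
    [[-0.01, 0.055, 0], 0],
    [[-0.01, 0.055, 0], 0],
    [[-0.01, 0.055, 0], 0],
    [[-0.01, 0.055, 0], 0],
    [[0, 0, 0], 0],
  ],
)

```text
clock: 6.38
position: [364.0, -304.8, 181.2]
ee_rot: [0.966, -0.259, -0.0, -0.0]
contact_force: [0.6, 0.8, -0.3]
gripper_width: -0.0
```

```bash
python3 look.py 5; python3 -c "
from ov import *
a=ld('top5')[0][205:260,260:320]
cv2.imwrite('pics/z5.png',cv2.convertScaleAbs(cv2.resize(a,None,fx=10,fy=10,interpolation=cv2.INTER_CUBIC),alpha=1.3))
ov((604.5,32.5),-29.8,180,k='5',by=-103,out='ov5')"
```

```text
clock 6.375 unit TCP -41.04070266100967 -412.2127599466391 181.1617124766395 F [ 0.62062256  0.8192808  -0.29750667]
```

View pics/ov5top.png

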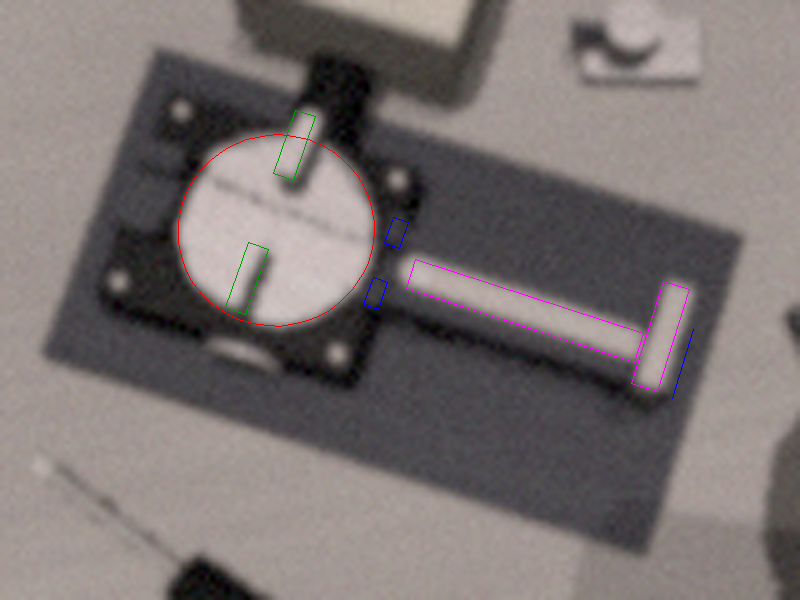

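View pics/z5.png

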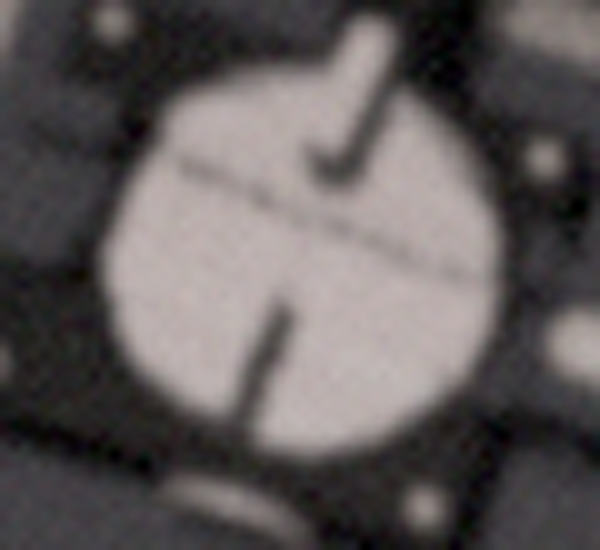

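Run:
```python
from h import *
f=lambda x,y,z:onz('top5',260+(x+.5)/10-.5,205+(y+.5)/10-.5,z)[:2]
ang=lambda v:np.degrees(np.arctan2(v[1],v[0]))
for a,b,z,o in [((185,163),(470,277),66,-90),((185,163),(470,277),52,-90),((283,310),(240,425),80,180),((395,60),(345,180),80,180),((395,60),(240,425),80,180)]: print(ang(f(*b,z)-f(*a,z))+29.8+90 if o==-90 else ang(f(*b,z)-f(*a,z))+29.8)
```

```text
-3.963251731619934
-3.963251731620005
179.0192973428393
176.89807078696904
176.5163047336827
```

drive_tool(
  plan=[
    [[0.008, -0.0478, 0], 0],
    [[0.008, -0.0478, 0], 0],
    [[0.008, -0.0478, 0], 0],
    [[0.008, -0.0478, 0], 0],
    [[0.008, -0.0478, 0], 0],
    [[0.008, -0.0478, 0], 0],
    [[0.008, -0.0478, 0], 0],
    [[0.008, -0.0478, 0], 0],
    [[0, 0, 0.04], 0],
    [[0, 0, 0.038], 0],
    [[0, 0, 0], 0],
    [[0, 0, 0], 0],
  ],
)

```text
clock: 7.98
position: [612.1, -2.1, 104.6]
ee_rot: [0.967, -0.256, 0.001, -0.0]
contact_force: [0.2, -0.5, 0.2]
gripper_width: -0.0
```

```bash
python3 look.py 6
```

```text
clock 7.975 unit TCP 23.77244804614651 -26.205083824852323 104.60641337214231 F [ 0.22677974 -0.51546304  0.19326352]
```

drive_tool(
  plan=[
    [[0, -0.003, 0.002], 0],
    [[0, -0.003, 0], 0],
    [[0, -0.0022, 0], 0],
    [[0, 0, 0], 0],
    [[0, 0, 0], 0],
  ],
)

```text
clock: 8.7
position: [614.8, 3.8, 101.2]
ee_rot: [0.966, -0.257, -0.0, -0.0]
contact_force: [-0.3, 0.2, -0.3]
gripper_width: 0.4
```

```bash
python3 look.py 7
```

```text
clock 8.7 unit TCP 23.23633441936328 -19.756782133756193 101.24373291092095 F [-0.26092398  0.20043153 -0.30912159]
```

drive_tool(
  plan=[
    [[0, -0.001, 0], 0],
    [[0, -0.0008, 0], 0],
    [[0, 0, 0], 0],
    [[0, 0, 0], 0],
  ],
)

```text
clock: 9.3
position: [615.8, 5.2, 101.3]
ee_rot: [0.966, -0.257, 0.0, 0.0]
contact_force: [-0.6, -3.0, 0.1]
gripper_width: 0.1
```

```bash
python3 look.py 8
```

```text
clock 9.3 unit TCP 23.371633756233233 -18.10665070003509 101.25746316757655 F [-0.59261357 -2.95306739  0.12834542]
```

drive_tool(
  plan=[
    [[0, 0.005, 0], 0],
    [[0, 0, -0.04], 0],
    [[0, 0, -0.04], 0],
    [[-0.0078, 0.055, 0], 0],
    [[-0.0078, 0.055, 0], 0],
    [[-0.0078, 0.055, 0], 0],
    [[0, 0, 0], 0],
    [[0, 0, 0.04], 0],
    [[0, 0, 0.044], 0],
    [[0, 0, 0], 0],
    [[0, 0, 0], 0],
  ],
)

```text
clock: 10.78
position: [512.6, -130.2, 98.6]
ee_rot: [0.967, -0.256, 0.001, -0.0]
contact_force: [1.3, 0.5, 0.1]
gripper_width: -0.0
```

```bash
python3 look.py 9
```

```text
clock 10.775 unit TCP 1.1187288559402049 -186.8903838648012 98.64923434016713 F [1.28531558 0.49371404 0.0531708 ]
```

View pics/sc9.png

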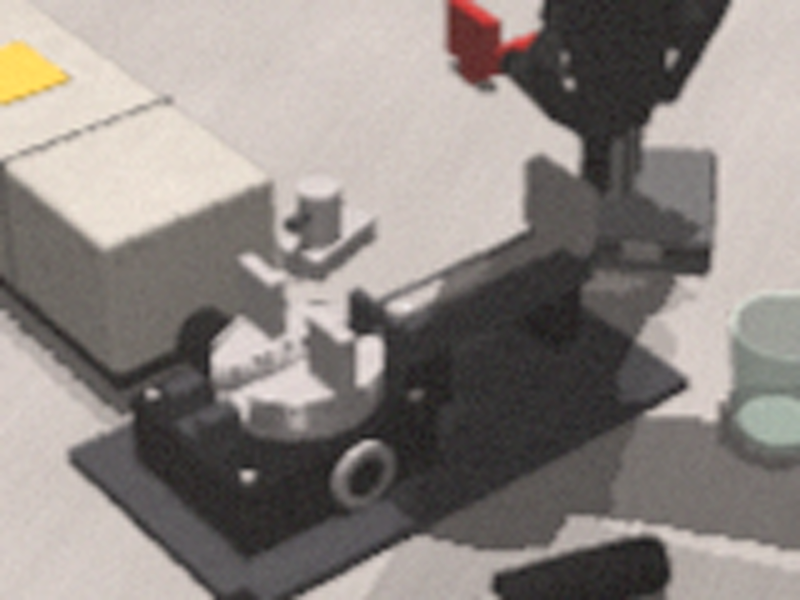

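drive_tool(
  plan=[
    [[-0.001, -0.006, 0], 0],
    [[0, -0.006, 0], 0],
    [[0, -0.006, 0], 0],
    [[0, -0.006, 0], 0],
    [[0, -0.006, 0], 0],
    [[0, -0.006, 0], 0],
    [[0, -0.006, 0], 0],
    [[0, -0.006, 0], 0],
  ],
)

```text
clock: 11.88
position: [534.1, -88.1, 97.3]
ee_rot: [0.966, -0.257, -0.0, 0.0]
contact_force: [-0.5, -2.8, 4.1]
gripper_width: 0.2
```

```bash
python3 look.py 10
```

```text
clock 11.875 unit TCP -1.1061591743330774 -139.6322741023179 97.31617521660715 F [-0.53380801 -2.76062209  4.08813189]
```

View pics/sc10.png

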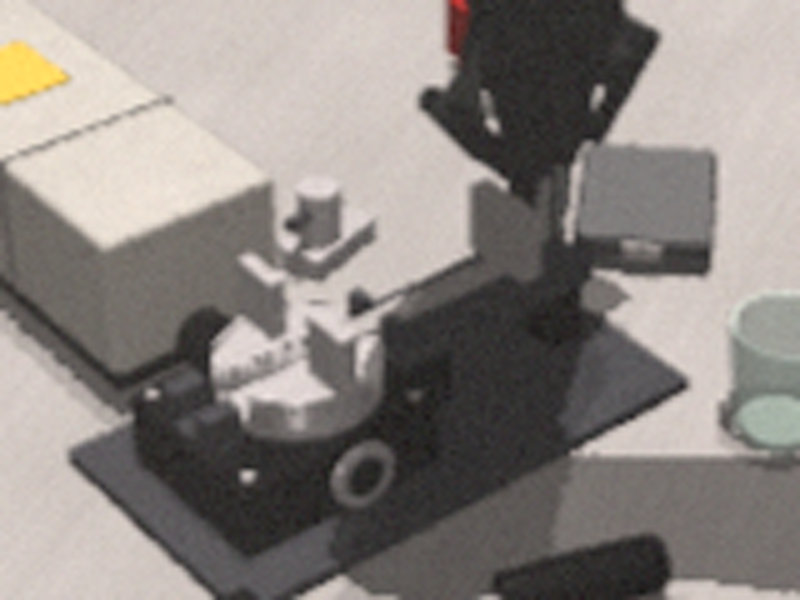

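drive_tool(
  plan=[
    [[0.0005, -0.006, 0], 0],
    [[0, -0.006, 0], 0],
    [[0, -0.006, 0], 0],
    [[0, -0.006, 0], 0],
    [[0, -0.006, 0], 0],
    [[0, -0.006, 0], 0],
    [[0, -0.006, 0], 0],
    [[0, -0.006, 0], 0],
    [[0, -0.006, 0], 0],
  ],
)

```text
clock: 13.1
position: [561.4, -41.4, 97.2]
ee_rot: [0.966, -0.257, -0.0, -0.0]
contact_force: [-1.2, -1.3, 0.1]
gripper_width: -0.1
```

```bash
python3 look.py 11
```

```text
clock 13.1 unit TCP -0.6592633975810642 -85.5209754562802 97.2134630979607 F [-1.20521791 -1.28299092  0.12920955]
```

View pics/sc11.png

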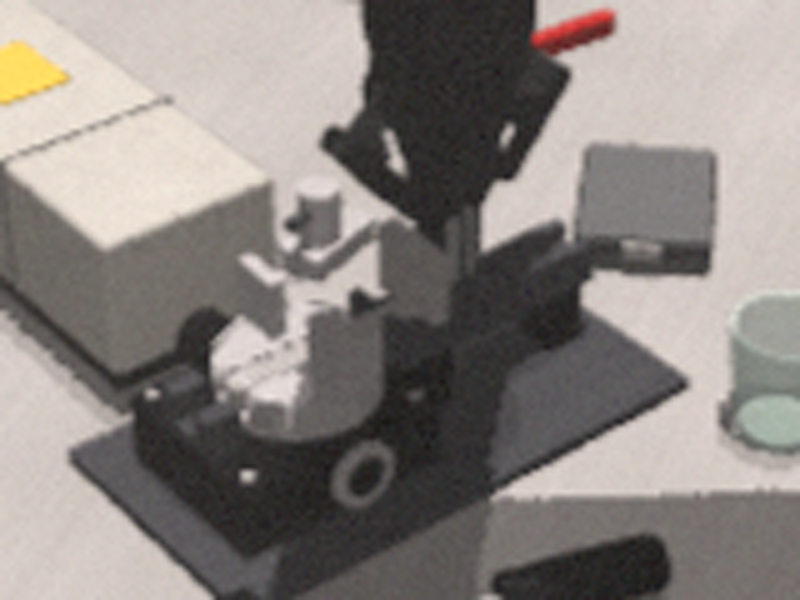

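drive_tool(
  plan=[
    [[0, -0.005, 0], 0],
    [[0, -0.004, 0], 0],
    [[0, -0.002, 0], 0],
    [[0, -0.0015, 0], 0],
    [[0, 0, 0], 0],
  ],
)

```text
clock: 13.82
position: [567.6, -30.8, 97.3]
ee_rot: [0.966, -0.257, 0.0, -0.0]
contact_force: [-0.3, -0.7, 0.5]
gripper_width: -0.0
```

```bash
python3 look.py 12
```

```text
clock 13.825 unit TCP -0.5357804794306934 -73.23860263924917 97.33016636215288 F [-0.30569883 -0.66373257  0.48921534]
```

View pics/sc12.png

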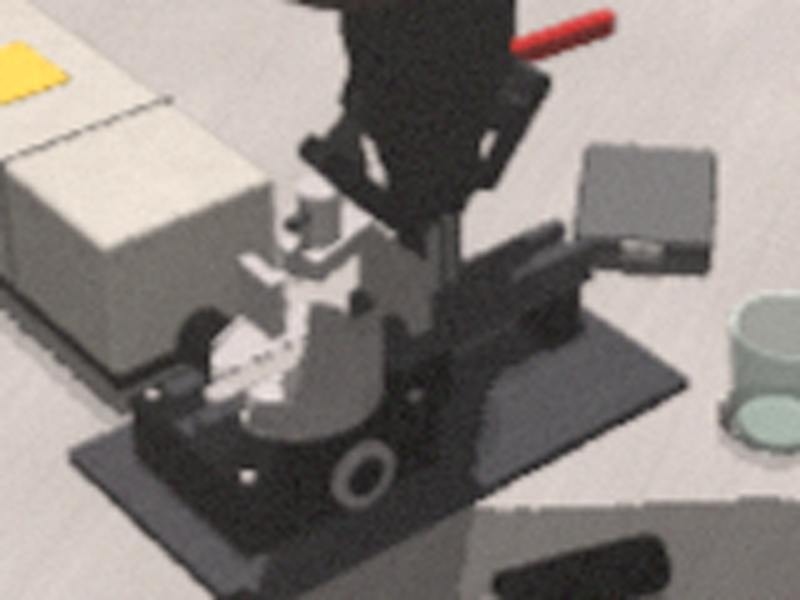

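drive_tool(
  plan=[
    [[0, -0.0015, 0], 0],
    [[0, -0.0015, 0], 0],
    [[0, 0, 0], 0],
  ],
)

```text
clock: 14.3
position: [568.4, -29.1, 97.4]
ee_rot: [0.966, -0.257, -0.001, 0.001]
contact_force: [-1.9, -5.1, 2.3]
gripper_width: -0.1
```

drive_tool(
  plan=[
    [[0, -0.0015, 0], 0],
    [[0, -0.0015, 0], 0],
    [[0, 0, 0], 0],
  ],
)

```text
clock: 14.68
position: [568.3, -28.7, 97.4]
ee_rot: [0.966, -0.257, -0.002, 0.003]
contact_force: [-4.4, -12.5, 4.7]
gripper_width: -0.1
```

drive_tool(
  plan=[
    [[0, -0.0015, 0], 0],
    [[0, 0, 0], 0],
  ],
)

```text
clock: 14.92
position: [568.3, -28.5, 97.5]
ee_rot: [0.966, -0.258, -0.003, 0.004]
contact_force: [-5.1, -16.5, 5.3]
gripper_width: 0.1
```

```bash
python3 look.py 13
```

```text
clock 14.925 unit TCP -1.0390248788346774 -70.94743014144187 97.4524360517649 F [ -5.12441088 -16.49922251   5.29439038]
```

drive_tool(
  plan=[
    [[0, 0.01, 0], 0],
    [[0, 0.03, 0], 0],
    [[0, 0.03, 0], 0],
    [[0, 0, -0.05], 0],
    [[0, 0, -0.04], 0],
    [[-0.01, 0.055, 0], 0],
    [[-0.01, 0.055, 0], 0],
    [[-0.01, 0.055, 0], 0],
    [[-0.01, 0.055, 0], 0],
    [[-0.01, 0.055, 0], 0],
    [[0, 0, 0], 0],
  ],
)

```text
clock: 16.4
position: [354.9, -300.7, 187.4]
ee_rot: [0.966, -0.259, 0.001, -0.0]
contact_force: [0.5, 0.4, 0.8]
gripper_width: -0.5
```

```bash
python3 look.py 14;python3 -c "
from ov import *
ov((604.5,32.5),-29.8,180,k='14',by=-4,out='ov14')"
```

```text
clock 16.4 unit TCP -51.0593705179712 -413.1649280773066 187.3613797723353 F [0.47116283 0.37349951 0.78760409]
```

View pics/ov14top.png

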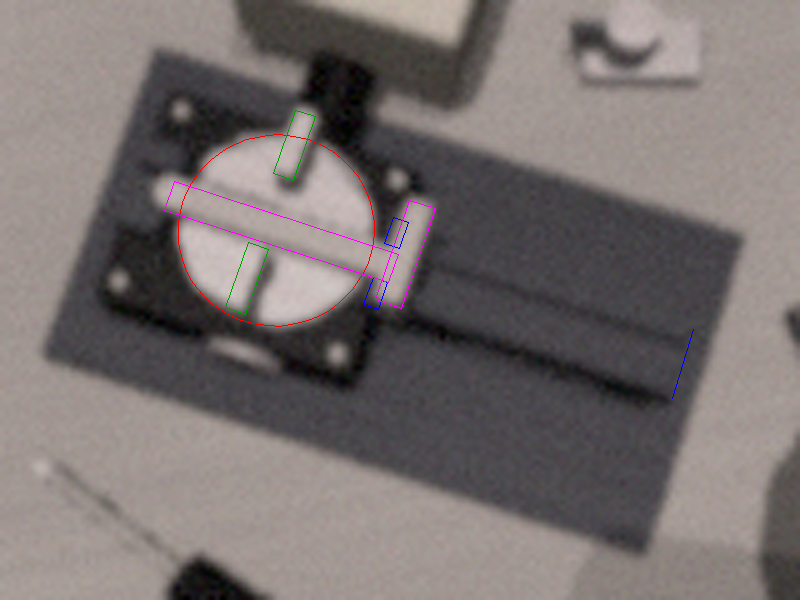

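View pics/sc14.png

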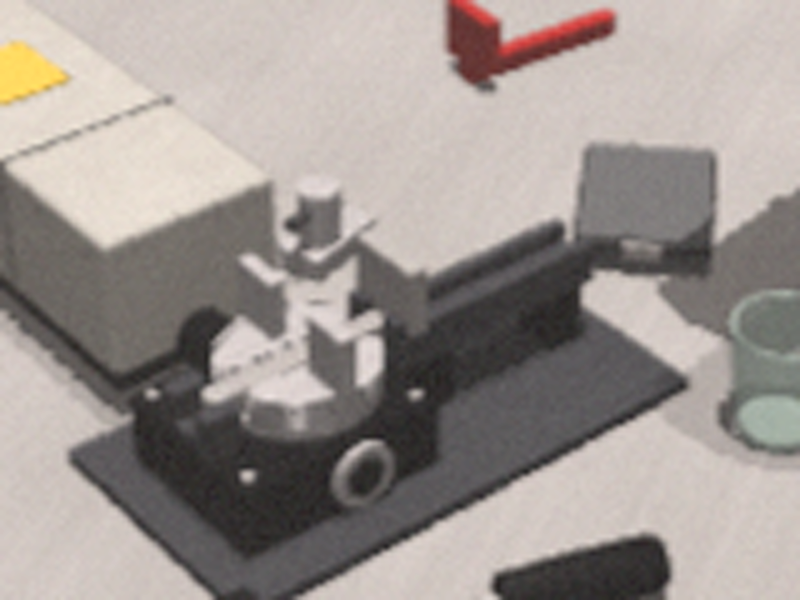

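View pics/top14.png

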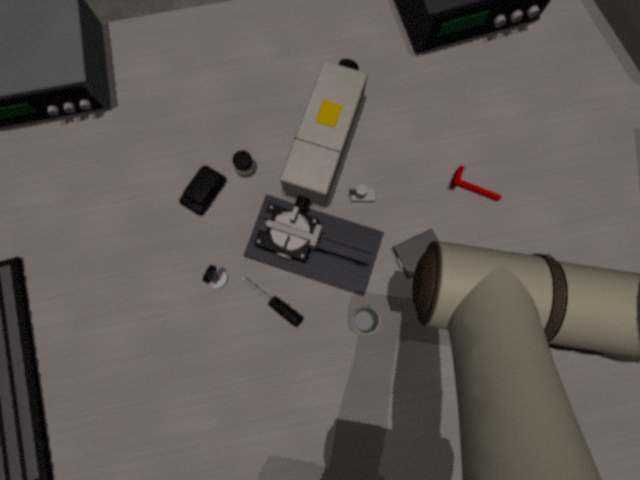

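The top view shows the bar through the disc, with its nose in the keeper at crop (165,188). The plate sits at the stop cheeks at (407,255), matching the outline drawn for y = -4 mm. The bystanders are at their original pixels and the arm is clear.

```bash
python3 -c "
from bench import arm
print(arm.job_done(), arm.read_state()['clock'])"
```

```text
the job is handed in; nothing more can be done
the job is handed in; nothing more can be done
```

The beam shutter is locked: with the closed fingertips I turned the disc from about 115° to its 180° line-up, then pushed the bar by its end plate until it stopped. I handed the job in after about 16.4 s on the robot clock; no verdict was reported.

**Home check:** the plate stopped moving while the push force rose from about 5 to 17 N. After I backed off, the top view showed the bar through the slot, its nose in the keeper and the plate on the fully-home outline, to within about 2 mm. In the last pictures the bystanders I could see had not moved; the lower red T-bar was hidden behind the arm.

**Readings that disagreed:**
- **Disc position:** my first estimate of the disc's centre, from the box bolts, was about 9 mm off. I corrected it from the disc's outline before touching anything.
- **Disc angle:** after the first turn the views read 176° to 179°, apart from two noisier side-view lines (about 175° and 187°). I nudged it about 1.5 mm further and did not measure the angle again, but the bar then went in without jamming.
- **Stop position:** the fingertip stopped about 1.5 mm short of where I had calculated, which is within calibration and finger-thickness error.
- **Upward force:** while sliding the bar I saw a brief upward force of about 4 N on the tool. I did not find its cause.

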